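# Draw the torque driver out of the covered tray

### The arm

A 6-joint arm with a two-finger parallel gripper is mounted at the origin on a cart in front of the work surface, level with it; the furniture and walls round the work are solid. World frame = base frame: x ahead of the robot, y to its left, z up, the work surface at z = 0. Lengths are in mm, angles in rad, forces in N, time in s.
With the tool pointing down it reaches from about 350 to 875 mm from the base axis. Payload 15.5 kg.
Tool frame: the origin (TCP) lies between the finger pads, 19 mm behind the fingertips; this is the grasp point; z points along the fingers, y is the line along which they close (so a half turn about z gives the same grasp; the last joint's range is limited). The gripper opens to 85 mm and grips with 20 to 120 N. Pads are 22 mm wide; open, the fingers measure 114 mm over their backs; the gripper's body (76 mm by 85 mm) begins 54 mm behind the grasp point. The pads swing forward as they close: fully open they stand 13 mm farther back than shut.
Start: joints at [-1.359, 0.494, 1.345, -0, 1.302, -0.096], TCP at [189.353, -595.628, 249.977] pointing down, gripper open.
Joint ranges: [-2.91, 2.91], [-0.82, 2.16], [0.22, 2.67], [-1.22, 4.37], [0.12, 2.79], [-3.08, 3.08]. Speed limits (rad/s): [1.89, 1.89, 2.57, 3.01, 3.01, 3.01].

### API

Orientations are given as a rotation vector (axis times angle).
In Python, from bench import arm, kin, cams gives the robot as it stands. The module is installed in compiled form; this text tells all that it offers. Calls block until the motion is done:
- arm.move_pose(position, orientation): joint-space move of the TCP to a pose.
- arm.move_l(position, orientation=None, max_speed=150, stop_force=None): straight line of the TCP; orientation=None keeps the orientation; max_speed is the mean speed in mm/s. With stop_force (N) it stops when the force on the tool has changed by that much, and returns True; else False.
- arm.move_joints(angles): joint-space move.
- arm.command_gripper(opening): finger opening in mm; the grip force is fixed at half the most; returns when the fingers have stopped.
- arm.dwell(seconds).
- kin.solve_ik(position, orientation): joint angles nearest the present ones, or None.
- arm.get_state(): the state.
- cams.camera(name): name is "side" or "top" or "wrist"; returns (picture, depth): 480x640x3 uint8, red, green, blue; 480x640 float32, mm along the optical axis (not along the pixel's ray), 0 where there is no reading.
- cams.calibration(name): a dict with "intrinsics" (3x3 intrinsics, pixels), "cam_to_world" (4x4, takes a point from camera to world coordinates). Camera axes: x right, y down, z forward; pixel columns grow to the right and rows downward; lengths in mm; the calibration is good to about 2 mm. The wrist camera is an equidistant fisheye: a pixel r from the principal point sees the ray r / f radians off the axis. A picture is of the moment at which its call begins: read the wrist's pose just before it. calibration takes no time and is no camera call; for the wrist camera it gives the pose at the moment of the call.
A pose or a line that the arm cannot do raises arm.PlanningError and nothing moves.
- arm.close_job(): hands the job in; it is judged then, once.
The state is a dict: "clock": time; "q": joint angles; "qd": joint speeds; "tau": joint torques, N m; "ee_pos": TCP position; "eef_rot": TCP orientation; "contact_force": force on the tool from outside, world axes, zero at the start; "moment": the same for the moment, N m; "opening": finger opening in mm; "gripper_force": force on a finger pad.
Only numpy, scipy, OpenCV 4.12 (cv2) and the standard library are available. Lean on these libraries where they do the work, as an engineer would, in place of code of your own. Each camera call takes 0.05 s, during which the arm holds its last target. There are 200 camera calls.

### The job

The red torque driver lies in the blue covered tool tray, both ends under the cover, and is much longer than the opening. Bring it out through the opening - it only passes if you slide it back under the wide cover and tilt it so that one end comes out before the other - and finish holding it still and level in the gripper, centred over the opening and in line with the tray, all of it at least 6 cm above the cover; do not put it down or let go. Leave the tape roll and the two mandrels beside the tray where they stand.

Things in the scene. Friction and masses are not known exactly. Their poses are not given: they have to be found in the camera images.
- tool_tray: Fixed blue sheet tray, outside 236 x 140 x 60 mm, sheet 3 mm; origin at the centre of its underside, z up, x along it from shaft end to handle end (towards the robot). Inside: x -115 to +115 mm, 134 mm wide, floor z = 3 mm. Cover from z = 57 (rolled edges 56) to 60 mm, open over the whole width from x = -31 to +90 mm (side walls there only 46 mm high): wide cover at -x, lip at +x.
- opening (a point): Centre of the opening in the tray's cover, at the height of the cover's top (60 mm above the bench). A purple arbor press with a lever stands left of and behind the tray: the gripper passes over it with its TCP at 0.45 m.
- torque_driver: Loose torque screwdriver, 188 mm long, 0.18 kg, on the tray's floor along the tray's x, thin shaft towards -x under the wide cover, handle end under the lip. Origin below mid-length, 16 mm under its axis; its x runs from shaft to handle. Red handle 34 mm across, x = -4 to +94 mm; shaft 10 mm across, its tip 28 to 36 mm short of the tray's inner -x wall.
- shaft_tip (a point): Tip of the driver's shaft, on its long axis.
- handle_end (a point): End of the driver's handle, on its long axis (188 mm from the shaft tip).
- tape: Bystander: roll of yellowish masking tape lying flat, 104 mm across, 25 mm high, origin at the centre of the underside.
- mandrel_short: Bystander: short grey turned mandrel standing on the bench, 36 mm across, 34 mm high, origin at the centre of the underside.
- mandrel_tall: Bystander: taller grey turned mandrel standing on the bench, 41 mm across, 52 mm high, origin at the centre of the underside.

How it is judged (in metres and radians):
On the way:
1. the driver stands slantwise in the opening: one end above the cover, the other still below it (((height (world z) of handle_end above 0.07 m and height (world z) of shaft_tip below 0.05 m) or (height (world z) of shaft_tip above 0.07 m and height (world z) of handle_end below 0.05 m))), for 0.1 s.
At the end, for the whole second after the job is handed in: The driver is gripped, still, both ends at least 58 mm above the cover (118 mm above the bench), level within 17 degrees, its middle within 40 mm of the opening's centre seen from above, within 11 degrees of the tray's length, not touching the tray; the bystanders within 30 mm of their start (height (world z) of each of shaft_tip, handle_end above 0.118 m and angle between torque_driver's own x axis and vertical between 1.27 and 1.87 rad and horizontal distance between torque_driver and opening below 0.04 m and angle between the x axis of torque_driver and the x axis of tool_tray, either way round below 0.2 rad and contact force between torque_driver and the fingers above 2 N and contact force between torque_driver and tool_tray below 0.1 N and linear speed of torque_driver below 0.03 m/s and distance of each of tape, mandrel_short, mandrel_tall from where it was at the start of the episode below 0.03 m); the arm keeps its last pose, push and grip.
It fails at once if a bystander is pushed more than 30 mm (distance of any of tape, mandrel_short, mandrel_tall from where it was at the start of the episode above 0.03 m).
It also fails if it takes over 43 s, if anything falls off the work surface, if the arm or the gripper's body presses on something with over 40 N, if the wrist force passes 120 N, or if a joint passes its speed limit or range.

## Working session

There is one attempt and no reset: what is moved stays moved. The work goes in short steps, each a Python script; the robot and the scene stay as the last script left them, time stands still between calls to the robot, and variables do not carry over. Pictures are saved under pics/ and viewed, at most 10 in all, crops included, and the job is handed in when it is done.

```bash
mkdir -p pics; python3 - <<'E'
from bench import arm,kin,cams
import cv2,numpy as np
for n in("side","top"):
    p,d=cams.camera(n); cv2.imwrite(f"pics/{n}0.png",p[...,::-1]); np.save(f"{n}_d.npy",d);np.save(f"{n}_p.npy",p)
    c=cams.calibration(n); np.savez(f"{n}_c.npz",K=c["intrinsics"],T=c["cam_to_world"]); print(n,np.round(c["cam_to_world"],3).tolist(),c["intrinsics"])
print(arm.get_state())
E
```

```text
side [[-0.996, -0.046, 0.073, 457.564], [-0.086, 0.627, -0.775, 306.561], [-0.01, -0.778, -0.628, 626.577], [0.0, 0.0, 0.0, 1.0]] [[594.606128     0.         319.77469155]
 [  0.         594.606128   232.49539604]
 [  0.           0.           1.        ]]
top [[0.028, -0.991, 0.127, 409.529], [-0.999, -0.03, -0.012, -345.672], [0.015, -0.127, -0.992, 929.509], [0.0, 0.0, 0.0, 1.0]] [[468.23270566   0.         320.042409  ]
 [  0.         468.23270566 232.42523141]
 [  0.           0.           1.        ]]
{'clock': 0.1, 'q': array([-1.35846528e+00,  4.94109240e-01,  1.34607619e+00,  3.08161021e-05,
        1.30252826e+00, -9.55259426e-02]), 'qd': array([ 0.00027927, -0.00174617, -0.00296831,  0.00053041,  0.00035259,
        0.00015666]), 'tau': array([-2.00295494e-04, -8.83590460e+01, -3.84561288e+01, -1.15549910e-04,
        5.28420365e-03,  3.32276090e-05]), 'ee_pos': array([ 189.31548607, -595.30696389,  249.46484202]), 'eef_rot': array([-3.10334202e+00, -4.81488678e-01,  5.61763526e-05]), 'contact_force': array([-0.23256325,  0.36643436, -0.14140066]), 'moment': array([-0.00999336,  0.03156547, -0.01188673]), 'gripper_force': 0.0, 'opening': 85.1554276348516}
```

View pics/side0.png

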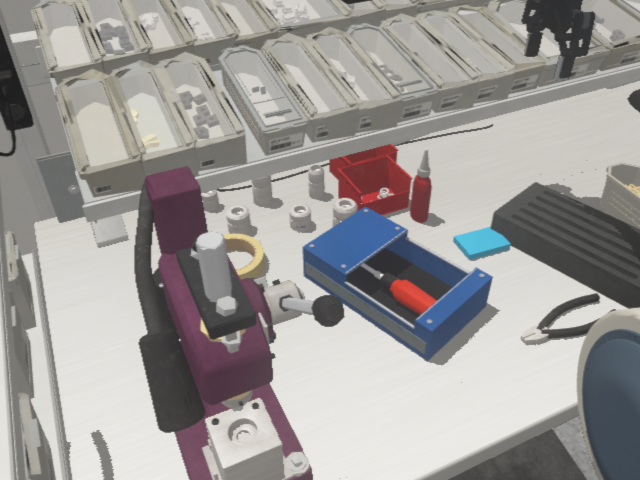

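View pics/top0.png

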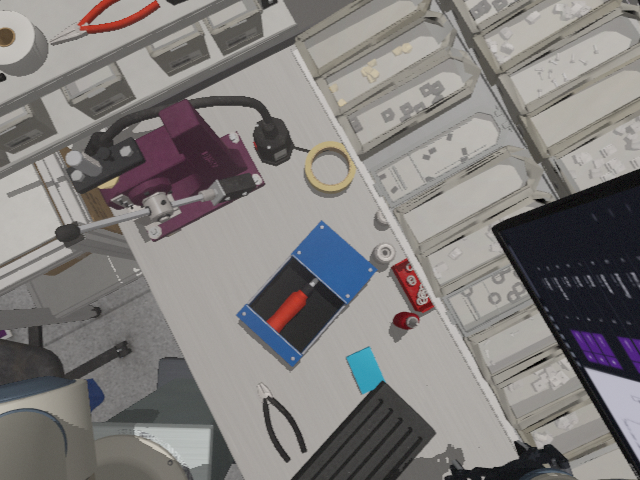

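The side view shows the blue tray at about (395,280), with the red handle in the opening at about (410,295). In the top view the tray corners are about (322,222), (377,268), (293,366) and (237,316), and the driver runs from about (315,283) to (275,330). The press stands at the left and the mandrels are behind the tray.

```bash
cat > per.py <<'E'
import numpy as np,cv2
def cloud(n,p=None,d=None):
    p=np.load(f"{n}_p.npy") if p is None else p; d=np.load(f"{n}_d.npy") if d is None else d
    c=np.load(f"{n}_c.npz"); v,u=np.mgrid[:480,:640]; K=c["K"]
    X=np.stack([(u-K[0,2])/K[0,0]*d,(v-K[1,2])/K[1,1]*d,d],-1)
    W=X@c["T"][:3,:3].T+c["T"][:3,3]; W[d<=0]=np.nan
    return W,cv2.cvtColor(p,cv2.COLOR_RGB2HSV)
E
python3 - <<'E'
from per import *
for n in("side","top"):
    W,h=cloud(n); H,S,V=h[...,0],h[...,1],h[...,2]
    m=(H>100)&(H<122)&(S>130)&(V>60)&(W[...,2]>50)&(W[...,2]<72)&(W[...,0]<800)
    m=m.astype(np.uint8); k,l,st,_=cv2.connectedComponentsWithStats(m)
    big=[i for i in range(1,k) if st[i,4]>250]; P=W[np.isin(l,big)]
    print(n,[ (st[i].tolist(),np.round(np.median(W[l==i],0),1).tolist()) for i in big])
    r=cv2.minAreaRect(P[:,:2].astype(np.float32)); print(r,cv2.boxPoints(r).round(1).tolist(),"z",np.median(P[:,2]))
    for i in big:
        r2=cv2.minAreaRect(W[l==i][:,:2].astype(np.float32)); print('  part',r2)
    c=np.array(r[0])
    m=((H<8)|(H>172))&(S>150)&(np.linalg.norm(W[...,:2]-c,axis=-1)<110)&(W[...,2]<60)
    Q=W[m]; mu=Q[:,:2].mean(0); e=np.linalg.svd(Q[:,:2]-mu,full_matrices=False)[2][0]
    print(' red',m.sum(),mu,np.degrees(np.arctan2(e[1],e[0])),'ext',np.percentile((Q[:,:2]-mu)@e,[1,99]),'z99',np.percentile(Q[:,2],[50,98]))
    for nm,a in(("tape",[(H>18)&(H<32)&(S>60)]),):
        mm=a[0]&(W[...,2]>15)&(W[...,2]<35)&(np.linalg.norm(W[...,:2]-c,axis=-1)<260); print(nm,mm.sum(),np.nanmedian(W[mm],0), np.nanmin(W[mm],0),np.nanmax(W[mm],0))
E
```

```text
side [([304, 207, 101, 68, 3080], [471.8, -379.5, 60.3]), ([416, 269, 75, 62, 1279], [335.0, -262.2, 60.2])]
((411.9803466796875, -334.68896484375), (141.6517791748047, 236.08851623535156), 49.82481384277344) [[276.1000061035156, -312.70001220703125], [456.5, -465.0], [547.9000244140625, -356.70001220703125], [367.5, -204.39999389648438]] z 60.310244904073556
  part ((469.9999084472656, -383.8320617675781), (142.8141632080078, 83.86199951171875), 51.21595764160156)
  part ((331.66632080078125, -266.66522216796875), (140.77236938476562, 25.70746421813965), 49.73264694213867)
 red 845 [ 386.58744092 -299.1494777 ] 139.56122346028235 ext [-34.96083943  31.34708741] z99 [31.26212589 35.95532007]
tape 486 [ 624.83074489 -363.83457865   24.32155276] [ 610.83282959 -423.50858851   15.08148145] [ 657.99751044 -327.98061041   27.52604675]
top [([292, 221, 85, 82, 3189], [467.4, -384.2, 60.4]), ([237, 304, 65, 62, 953], [328.4, -268.3, 60.5])]
((409.84918212890625, -335.325927734375), (138.35902404785156, 235.02052307128906), 49.946632385253906) [[275.3999938964844, -312.70001220703125], [455.29998779296875, -463.8999938964844], [544.2999877929688, -358.0], [364.3999938964844, -206.8000030517578]] z 60.41397303753524
  part ((468.0927429199219, -384.2552795410156), (138.27880859375, 82.65583038330078), 50.06660079956055)
  part ((329.6240539550781, -267.5638122558594), (138.20489501953125, 26.301862716674805), 48.813575744628906)
 red 744 [ 374.80490395 -299.05403303] 138.66595238567768 ext [-42.27646224  41.18387667] z99 [32.1104478  37.05346148]
tape 472 [ 627.23444271 -367.43707014   24.42850676] [ 608.03826877 -421.88977323   15.53452993] [ 669.60076724 -322.63400809   29.95358573]
```

```bash
cat > plan.py <<'E'
import numpy as np
from scipy.spatial.transform import Rotation as Rn
A=np.radians(139.95); C=np.array([411,-335,0.]); Y0=-5.0; S=137; OFF=7; FLIP=1
T=Rn.from_euler('z',A)                      # tray -> world
def pose(tx,tz,deg,y=Y0,s=S,off=OFF):
    """TCP pose for driver tip at tray (tx,tz), handle raised by deg; grasp s from tip, TCP off above axis"""
    t=np.radians(deg); d=np.array([np.cos(t),0,np.sin(t)]); n=np.array([-np.sin(t),0,np.cos(t)])
    p=np.array([tx,y,tz])+s*d+off*n
    R=Rn.from_matrix(np.column_stack([-FLIP*d,[0,FLIP,0],-n]))
    return C+T.apply(p),(T*R).as_rotvec()
E
python3 - <<'E'
from bench import kin
import plan,numpy as np
from per import *
for f in(1,-1):
    plan.FLIP=f
    for a in[(-82,140,0),(-82,19,0),(-106,23,0),(-106,11,23),(-14,50,23),(-14,150,23),(-64.5,160,0)]:
        q=kin.solve_ik(*plan.pose(*a)); print(f,a,None if q is None else np.round(q,2))
W,h=cloud("top"); H,S,V=h[...,0],h[...,1],h[...,2]
c=np.array([409.85,-335.3,0]); L=plan.T.inv().apply((W-c).reshape(-1,3)).reshape(W.shape)
m=((H<8)|(H>172))&(S>150)&(abs(L[...,1])<50)&(abs(L[...,0])<100)&(W[...,2]<58)
for a in range(-10,100,6):
    k=m&(L[...,0]>=a)&(L[...,0]<a+6)
    if k.sum()>2: print(a,k.sum(),np.round([np.min(L[k][:,1]),np.max(L[k][:,1]),L[k][:,2].max(),L[k][:,0].min()],1))
# dark/grey shaft: points above floor ahead of handle
k=(L[...,0]>-29)&(L[...,0]<4)&(abs(L[...,1])<45)&(W[...,2]>12)&(W[...,2]<40)
print('shaft',k.sum(),np.round(np.median(L[k],0),1),np.percentile(L[k][:,2],[10,90]))
E
```

```text
1 (-82, 140, 0) [-0.8   0.43  1.83 -0.    0.88  1.47]
1 (-82, 19, 0) [-0.8   0.66  1.92 -0.    0.57  1.47]
1 (-106, 23, 0) [-0.79  0.66  1.86 -0.    0.62  1.48]
1 (-106, 11, 23) [-0.77  0.75  1.49 -0.03  1.3   1.51]
1 (-14, 50, 23) [-0.78  0.6   1.71 -0.04  1.23  1.5 ]
1 (-14, 150, 23) [-0.78  0.46  1.62 -0.03  1.46  1.5 ]
1 (-64.5, 160, 0) [-0.8   0.38  1.85 -0.    0.92  1.47]
-1 (-82, 140, 0) [-0.8   0.43  1.83  0.    0.88 -1.67]
-1 (-82, 19, 0) [-0.8   0.66  1.92 -0.    0.57 -1.67]
-1 (-106, 23, 0) [-0.79  0.66  1.86 -0.    0.62 -1.66]
-1 (-106, 11, 23) [-0.77  0.75  1.49 -0.03  1.3  -1.63]
-1 (-14, 50, 23) [-0.78  0.6   1.71 -0.04  1.23 -1.64]
-1 (-14, 150, 23) [-0.78  0.46  1.62 -0.03  1.46 -1.65]
-1 (-64.5, 160, 0) [-0.8   0.38  1.85  0.    0.92 -1.67]
2 8 [-12.9   5.9  33.8   6.8]
8 38 [-14.7   5.8  32.7   8.1]
14 51 [-20.6  10.7  37.5  14.1]
20 57 [-20.9  11.9  38.2  20. ]
26 57 [-21.7  11.4  39.5  26.2]
32 55 [-22.1  11.1  37.4  32.2]
38 57 [-22.4  10.8  36.5  38.2]
44 52 [-21.4  10.4  37.5  44.2]
50 52 [-21.6   9.9  37.3  50.2]
56 53 [-20.2   9.6  38.1  56. ]
62 53 [-21.    9.3  36.1  62.3]
68 50 [-21.3   8.8  36.   68. ]
74 52 [-20.    8.5  36.7  74.2]
80 50 [-20.3   9.4  36.4  80. ]
86 56 [-22.4   9.1  37.6  86. ]
92 3 [-22.6  10.2  22.8  92.1]
shaft 140 [-8.3 -3.2 27. ] [22.56382588 30.90687788]
```

```bash
python3 - <<'E'
from bench import arm,cams
from plan import pose
import cv2
arm.command_gripper(66)
arm.move_pose(*pose(-83,150,0)); 
print(arm.move_l(*pose(-83,19,0),max_speed=80,stop_force=12))
print(arm.get_state()["ee_pos"],pose(-83,19,0)[0])
arm.command_gripper(20)
s=arm.get_state(); print(s["clock"],s["opening"],s["gripper_force"],s["contact_force"],s["ee_pos"])
p,d=cams.camera("side"); cv2.imwrite("pics/s1.png",cv2.resize(p[150:390,250:570,::-1],(640,480)))
E
```

```text
False
[ 373.03128217 -296.59088072   26.34067217] [ 372.8811858  -296.42596724   26.        ]
4.0917 31.839522944481295 58.40191321447492 [-0.953516    1.45910875 11.70876738] [ 372.96200344 -296.51300192   26.47848669]
```

View pics/s1.png

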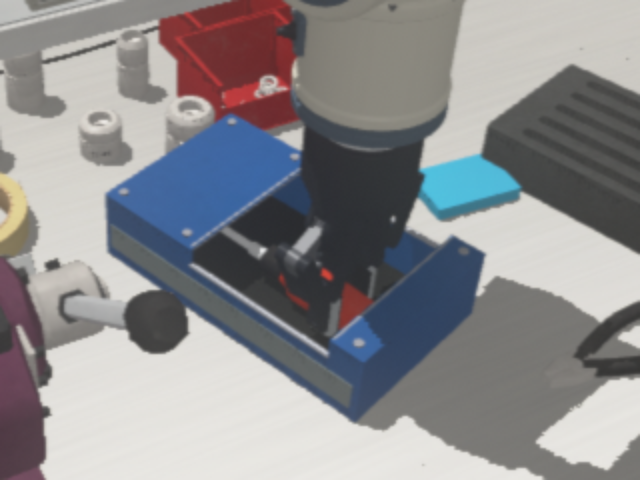

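The handle is gripped in the opening at about (340,290), with the shaft running under the cover at about (240,240). Next I lift it slightly and slide it back.

```bash
python3 - <<'E'
from bench import arm,cams
from plan import pose
import cv2
def go(*a,v=60,f=18):
    r=arm.move_l(*pose(*a),max_speed=v,stop_force=f); s=arm.get_state(); print(a,r,s["contact_force"].round(1),s["moment"].round(2),round(s["opening"],1),round(s["gripper_force"])); return r
ok=not go(-83,23,0,v=30) and not go(-106,23,0)
for k in(4,8):
    if ok: ok=not go(-106,23-k*12/23,k)
p,d=cams.camera("side"); cv2.imwrite("pics/s2.png",cv2.resize(p[150:390,250:570,::-1],(640,480)))
print(arm.get_state()["clock"])
E
```

```text
(-83, 23, 0) False [-0.5 -0.  -3.1] [ 0.02 -0.04 -0.03] 31.6 60
(-106, 23, 0) False [ 0.1  0.2 -2.7] [-0.02 -0.01 -0.01] 32.2 60
(-106, 20.91304347826087, 4) False [-0.4  0.5 -1.6] [-0.06 -0.03 -0.01] 31.6 60
(-106, 18.82608695652174, 8) False [-0.3  0.2 -2.2] [-0.03 -0.12 -0.04] 31.0 60
5.5583
```

View pics/s2.png

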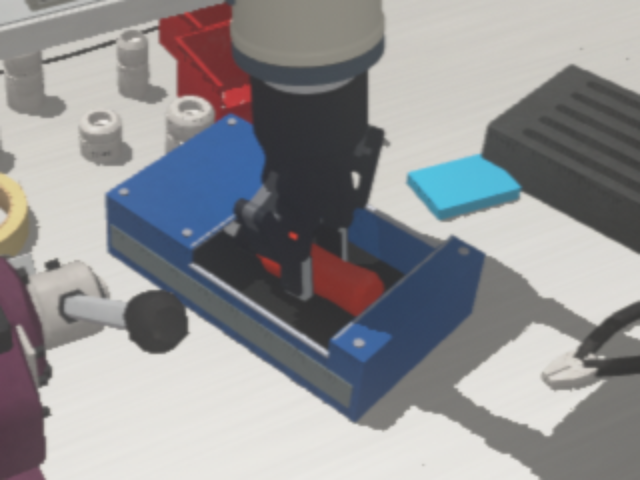

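The handle end is out from under the lip at about (370,295) and rising, and the contact force is only the driver's weight. I keep tilting.

```bash
python3 - <<'E'
from bench import arm,cams
from plan import pose
import cv2
def go(*a,v=60,f=15):
    r=arm.move_l(*pose(*a),max_speed=v,stop_force=f); s=arm.get_state(); print(a,r,s["contact_force"].round(1),s["moment"].round(2),round(s["opening"],1),round(s["gripper_force"])); return r
ok=True
for k in(12,16,20,23):
    if ok: ok=not go(-106,23-k*12/23,k)
arm.dwell(.3)
p,d=cams.camera("side"); cv2.imwrite("pics/s3.png",cv2.resize(p[110:350,250:570,::-1],(640,480)))
print(arm.get_state()["clock"])
E
```

```text
(-106, 16.73913043478261, 12) False [ 0.7  0.2 -2.2] [-0.07 -0.18  0.02] 31.5 60
(-106, 14.652173913043478, 16) False [-0.2 -0.3 -1.7] [-0.11 -0.21 -0.02] 31.3 60
(-106, 12.565217391304348, 20) False [-0.6  0.1 -3.1] [-0.21 -0.22  0.03] 31.5 60
(-106, 11.0, 23) False [-0.2 -0.3 -2.7] [-0.18 -0.22 -0.  ] 31.8 60
6.9833
```

View pics/s3.png

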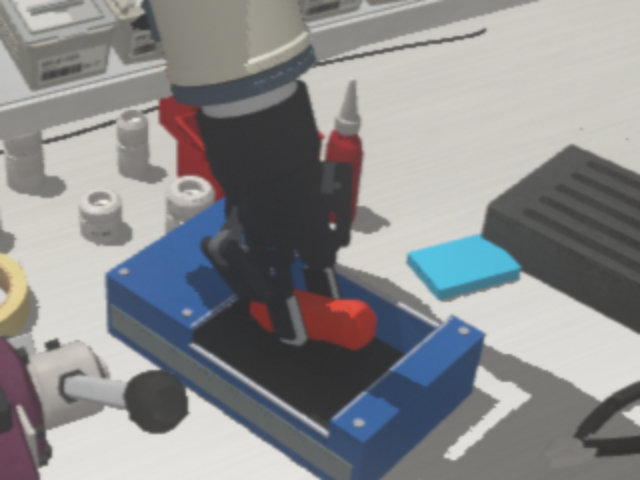

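The handle end is up at about (360,325) and clear of the lip, with the shaft still under the wide cover. I measure the actual tilt from depth, then pull the driver out along its axis.

```bash
cat > meas.py <<'E'
from bench import cams
from per import *
import plan
def red(n):
    p,d=cams.camera(n); W,h=cloud(n,p,d); H,S=h[...,0],h[...,1]
    L=plan.T.inv().apply((W-plan.C).reshape(-1,3)).reshape(W.shape)
    m=((H<8)|(H>172))&(S>150)&(abs(L[...,1]+5)<35)&(L[...,0]>-60)&(L[...,0]<200)&(W[...,2]<260)
    Q=L[m]; 
    if len(Q)<30: print(n,'few',len(Q)); return p
    x0,x1=np.percentile(Q[:,0],[3,97]); out=[]
    for a in np.linspace(x0,x1,7)[:-1]:
        k=Q[(Q[:,0]>=a)&(Q[:,0]<a+(x1-x0)/6)]
        if len(k)>3: out.append([np.median(k[:,0]),np.median(k[:,1]),np.percentile(k[:,2],95)])
    out=np.array(out); f=np.polyfit(out[:,0],out[:,2],1); g=np.polyfit(out[:,0],out[:,1],1)
    print(n,len(Q),out.round(0).tolist(),'pitch',np.degrees(np.arctan(f[0])),'yaw',np.degrees(np.arctan(g[0])),'xmax',Q[:,0].max(),'z',Q[:,2].min(),Q[:,2].max()); return p
E
python3 - <<'E'
from bench import arm,cams
from plan import pose
import cv2,numpy as np
from meas import red
red("side")
def go(*a,v=70,f=15):
    r=arm.move_l(*pose(*a),max_speed=v,stop_force=f); s=arm.get_state(); print(np.round(a,1),r,s["contact_force"].round(1),s["moment"].round(2),round(s["opening"],1)); return r
c,s=np.cos(np.radians(23)),np.sin(np.radians(23)); ok=True
for k in(30,65,102):
    if ok: ok=not go(-106+k*c,11+k*s,23)
p=red("side"); cv2.imwrite("pics/s4.png",cv2.resize(p[110:350,250:570,::-1],(640,480)))
print(arm.get_state()["clock"])
E
```

```text
side 809 [[-8.0, -21.0, 62.0], [11.0, -3.0, 79.0], [23.0, -10.0, 82.0], [35.0, -17.0, 88.0], [48.0, -17.0, 95.0], [63.0, -12.0, 96.0]] pitch 25.371057070113086 yaw 0.10299075015167106 xmax 70.23010700363818 z 44.327212576920026 97.33528543865394
[-78.4  22.7  23. ] False [ 0.1  0.5 -2.2] [-0.19 -0.2  -0.01] 31.4
[-46.2  36.4  23. ] False [ 0.6 -0.7 -1.8] [-0.2  -0.24  0.03] 31.5
[-12.1  50.9  23. ] False [-0.7  0.4 -1.7] [-0.18 -0.29 -0.04] 31.5
side 1032 [[85.0, -20.0, 103.0], [93.0, -21.0, 103.0], [115.0, -8.0, 122.0], [128.0, -16.0, 128.0], [140.0, -17.0, 134.0], [155.0, -14.0, 136.0]] pitch 28.102225712703667 yaw 4.285572843062713 xmax 164.0088007424015 z 81.3502161635705 237.67098331167804
8.9833
```

View pics/s4.png

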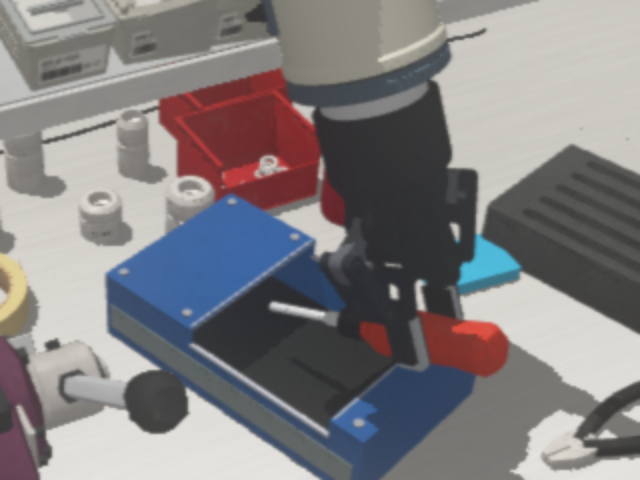

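The shaft tip is now free of the wide cover at about (272,306), and the handle end is beyond the lip at about (490,350). I raise the driver, level it and centre it.

```bash
python3 - <<'E'
from bench import arm
from plan import pose
import cv2,numpy as np
from meas import red
def go(*a,v=80,f=15,**k):
    r=arm.move_l(*pose(*a,**k),max_speed=v,stop_force=f); s=arm.get_state(); print(np.round(a,1),r,s["contact_force"].round(1),s["moment"].round(2),round(s["opening"],1),round(s["gripper_force"])); return r
if not go(-12,150,23) and not go(-40,165,8) and not go(-64.5,170,0,y=0): arm.dwell(.3)
p=red("side"); cv2.imwrite("pics/s5.png",cv2.resize(p[50:350,220:620,::-1],(640,480))); red("top")
print(arm.get_state()["clock"],arm.get_state()["ee_pos"])
E
```

```text
[-12 150  23] False [-0.8 -0.3 -2.1] [-0.17 -0.25 -0.01] 31.8 60
[-40 165   8] False [-0.7 -1.  -2.4] [-0.05 -0.1   0.01] 32.2 60
[-64.5 170.    0. ] False [ 0.9  0.3 -2.3] [0.02 0.   0.03] 31.7 60
side 503 [[35.0, -14.0, 178.0], [49.0, -16.0, 177.0], [85.0, -12.0, 183.0], [98.0, -13.0, 181.0], [115.0, -14.0, 181.0]] pitch 3.2594126295693524 yaw 0.8156697616723552 xmax 121.7215009094565 z 163.8956988878147 183.82689660186364
top 89 [[27.0, 2.0, 181.0], [28.0, 1.0, 181.0], [30.0, 1.0, 181.0], [31.0, 4.0, 182.0], [33.0, -1.0, 185.0], [34.0, 7.0, 182.0]] pitch 16.990222948487165 yaw 19.263936050223716 xmax 37.951498457980954 z 2.917997716448894 184.73303678089152
11.725 [ 355.53929314 -288.32393514  177.04454174]
```

View pics/s5.png

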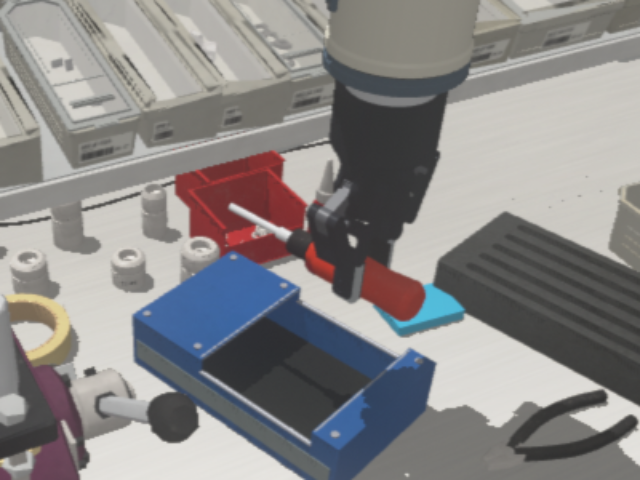

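The driver is level and in line with the tray, with its tip at about (232,207) and its handle end at about (408,298). Its middle is about 2 mm from the opening's centre along the tray, and the bystanders haven't moved.

```bash
python3 -c "
from bench import arm
print(arm.close_job())"
```

```text
the job is handed in; nothing more can be done
None
```

I brought the driver out handle end first and handed the job in after about 12 s; it is held still and roughly level, about 17 cm above the bench, centred over the opening and in line with the tray, but no verdict came back.

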